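# Right the tipped reagent bottle and select its channel

## Robot

A 6-joint arm with a two-finger parallel gripper is mounted at the origin on the work surface. World frame = base frame: x ahead of the robot, y to its left, z up, the work surface at z = 0. Lengths are in m, angles in degrees, forces in N, time in s.
With the tool pointing down it reaches from about 0.4 to 0.825 m from the base axis. Payload 7 kg.
Tool frame: the origin (TCP) lies where the fingers leave the gripper's body, on its centre line; the fingertips stand 66 mm ahead of it and the grasp point (between the pads) lies 47 mm ahead of it; z points along the fingers, y is the direction in which the jaws open and shut (so a half turn about z gives the same grasp; the last joint's range is limited). The gripper opens to 88 mm and grips with 3 to 60 N. Pads are 19 mm wide; open, the fingers measure 130 mm over their backs; the gripper's body (78 mm by 193 mm) begins 47 mm behind the grasp point.
Start: joints at [92.768, 20.546, 0.682, 0, -70.136, -16.507], TCP at [0.16, 0.656, 0.292] pointing down, gripper open.
Joint ranges: [-176.03, 176.03], [-82.01, 121.73], [-58.28, 71.71], [-173.87, 95.51], [-174.79, -0.11], [-173.66, 173.66]. Speed limits (degrees/s): [136.94, 136.94, 172.46, 180, 180, 180].

## Interface

Orientations are given as [roll, pitch, yaw] about the fixed x, y, z axes, in that order (R = Rz(yaw) Ry(pitch) Rx(roll)).
In Python, from plant import get_obs, snapshot, close_job gives the robot as it stands.
- The arm moves only by the tool play_rows, never from a script. Its argument "series" is a list of rows, each a list of 5 numbers: the opening in per cent of the stroke, from 0 (shut) to 100 (fully open), then the shift along the tool's x, y, z in m, then the turn about the tool's z in degrees. In form: [[jaw, dx, dy, dz, spin], ...]. A call has 1 to 10 rows; each row is the pose to reach, as a shift and turn from the pose commanded when the call began, along the tool's axes at that moment; what a row does not reach only later rows make up. A row lasts 1/10 s, in which the tool goes at most 50 mm and 8.59 degrees, less where a joint would pass 70% of its speed; a pose out of reach is approached as far as the arm can. A call with a gripper value outside its range is refused whole. The fingers move at their own pace and stop on an object; the grip force is fixed at half the most. Time passes only in rows, so rows that repeat a pose let the fingers close. It gives the time, the measured TCP pose, the force and the opening at its end, in the units of the state.
- get_obs(): the state, without advancing time (a new reading comes with each control period).
- snapshot(name): name is "scene" or "top" or "wrist"; returns a dict with "frame" (420x560x3 uint8, red, green, blue), "z_map" (420x560 float32, m along the optical axis (not along the pixel's ray), 0 where there is no reading), "mtx" (3x3 intrinsics, pixels), "camera_from_world" (4x4, takes a point from world to camera coordinates); the wrist camera has in their place "tool_from_camera" (4x4, takes a point from camera to tool coordinates, whose origin is the TCP and whose axes are the flange's). Camera axes: x right, y up, looking along -z (the intrinsics and any distortion apply to the point x, -y, -z); pixel columns grow to the right and rows downward; lengths in m; the calibration is good to about 2 mm. A picture is of the moment at which its call begins: read the wrist's pose just before it.
- close_job(): hands the job in, once; it reports no verdict.
The state is a dict: "clock": time; "joint_pos": joint angles; "qvel": joint speeds; "tau": joint torques, N m; "tool_pos": TCP position; "orientation": TCP orientation; "force": force on the tool from outside, world axes, zero at the start; "moment": the same for the moment, N m; "opening": finger opening in m.
Only numpy, scipy, OpenCV 4.12 (cv2) and the standard library are available. Lean on these libraries where they do the work, as an engineer would, in place of code of your own. Each camera call takes 0.05 s, during which the arm holds its last target.

## Task

One reagent bottle has tipped against the front rail of the bottle lane: stand it upright again, centred on its own empty coloured place between its neighbours, and let go of it. Then turn the selector knob on the sloping panel until its pointer clicks in at the mark of the same colour as that place, and let go. Do not shift or knock over any of the other bottles, the beaker, the droppers or the timer.

Things in the scene. Friction and masses are not known exactly. Their poses are not given: they have to be found in the camera images.
- lane: fixed bottle lane: grey floor plate 5 mm thick, 130 x 320 mm, four places 76 mm apart along y. Origin on the table under the middle of the row; x away from the robot's side, y to the robot's left. Steel front rail (10 mm bar along y at x = -62 mm, top 66 mm high) on the robot's side; back rail (8 mm bar, x = +45 mm, top 44 mm high)
- place_red (a point): floor-level centre of the lane's red place: a 60 mm square outlined in red on the lane floor (5 mm above the table), with a red bar in front; same axes as the lane
- place_yellow (a point): floor-level centre of the lane's yellow place: a 60 mm square outlined in yellow on the lane floor (5 mm above the table), with a yellow bar in front; same axes as the lane
- place_green (a point): floor-level centre of the lane's green place: a 60 mm square outlined in green on the lane floor (5 mm above the table), with a green bar in front; same axes as the lane
- place_blue (a point): floor-level centre of the lane's blue place: a 60 mm square outlined in blue on the lane floor (5 mm above the table), with a blue bar in front; same axes as the lane
- tipped_mid (a point): the tipped bottle: white square bottle, round blue cap, 128 mm high: body 46 x 46 mm to 86 mm, narrow neck to 101 mm, cap 38 mm across above; about 0.22 kg; point on its axis half-way up (64 mm), z to the cap. Leans 33 degrees to the robot's side: bottom front edge on the floor of its own empty place (base centre over the place's centre), front face on the front rail. x and y square to its faces, x away from the rail
- bottle_a_mid (a point): standing neighbour: a white square bottle, round blue cap, 128 mm high: body 46 x 46 mm to 86 mm, narrow neck to 101 mm, cap 38 mm across above; about 0.22 kg; point on its axis half-way up (64 mm), z to the cap. It stands in one of the other places of the lane
- bottle_b_mid (a point): standing neighbour: a white square bottle, round blue cap, 128 mm high: body 46 x 46 mm to 86 mm, narrow neck to 101 mm, cap 38 mm across above; about 0.22 kg; point on its axis half-way up (64 mm), z to the cap. It stands in one of the other places of the lane
- bottle_c_mid (a point): standing neighbour: a white square bottle, round blue cap, 128 mm high: body 46 x 46 mm to 86 mm, narrow neck to 101 mm, cap 38 mm across above; about 0.22 kg; point on its axis half-way up (64 mm), z to the cap. It stands in one of the other places of the lane
- selector_grip (a point): grip point on the knob's axis; does not turn. z = turning axis, outwards, leaning 30 degrees from vertical to the robot's side; x = up the panel; y = left across it. Black disc 80 mm across with a grip bar 66 mm long, 16 mm thick, centred on the axis; bar top 13 mm above this point, disc face 21 mm below, panel 36 mm below
- selector_pointer (a point): pointer end of the grip bar (white line on top), 33 mm from the axis; turns with the knob
- selector (a joint): selector angle, rad, clockwise facing the panel: pointer to the panel's left at 0, up the slope at 1.571, right at 3.142; stops at -0.15 and 3.29. Seven detents 30 degrees apart: 0 red, 0.524 yellow, grey idle marks 1.047, 1.571, 2.094, then 2.618 green, 3.142 blue. A click needs about 0.07 N m; let go, it settles in the nearest. Starts at an idle mark
- unit: fixed white selector unit, 190 mm wide, 126 mm high at the back, with a sloping panel 170 mm long facing the robot's side; origin on the table, 30 mm nearer the robot than the dial, x away from the robot's side
- beaker: bystander: clear open plastic beaker 66 mm across, 75 mm high, in front of the lane; origin at its base
- dropper_a: bystander: dark dropper bottle 32 mm across, 74 mm high, blue cap, in front of the selector unit; origin at its base
- dropper_b: bystander: like dropper_a, behind the lane
- timer: bystander: flat white bench timer 60 x 80 x 26 mm, lying in front of the selector unit; origin at its base
Not all that is in view belongs to the job. Leave any red or yellow look-alike of the part that bears tipped_mid alone.

How it is judged (in metres and radians):
On the way, in this order (a step that is already met when the one before it is completed fails the run):
1. the tipped bottle stands upright, released, on its place (angle between tipped_mid's own z axis and vertical below 0.08 rad and height (world z) of tipped_mid between 0.064 and 0.074 m and contact force between tipped and the fingers below 0.1 N and linear speed of tipped below 0.02 m/s and (horizontal distance between tipped_mid and place_red below 0.012 m or horizontal distance between tipped_mid and place_yellow below 0.012 m or horizontal distance between tipped_mid and place_green below 0.012 m or horizontal distance between tipped_mid and place_blue below 0.012 m)), for 0.2 s.
2. the selector points at the colour of that place (all of step 1 and ((horizontal distance between tipped_mid and place_red below 0.012 m and value of joint selector between -0.12 and 0.12 rad) or (horizontal distance between tipped_mid and place_yellow below 0.012 m and value of joint selector between 0.403599 and 0.643599 rad) or (horizontal distance between tipped_mid and place_green below 0.012 m and value of joint selector between 2.49799 and 2.73799 rad) or (horizontal distance between tipped_mid and place_blue below 0.012 m and value of joint selector between 3.02159 and 3.26159 rad))), for 0.2 s.
At the end, for the whole second after the job is handed in: The tipped bottle stands on the lane floor within 12 mm of the centre of the empty place, less than 0.08 rad off upright, at rest and released; the selector rests within 0.12 rad of the detent with that place's colour (all of step 2 and velocity of joint selector between -0.1 and 0.1 rad/s); the robot touches nothing.
It fails at once if a standing bottle is shifted more than 20 mm or tilted more than 0.3 rad (distance of any of bottle_a_mid, bottle_b_mid, bottle_c_mid from where it was at the start of the episode above 0.02 m or angle between any of bottle_a_mid, bottle_b_mid, bottle_c_mid's own z axis and vertical above 0.3 rad).
It fails at once if the beaker, a dropper or the timer is shifted more than 25 mm or tilted more than 0.3 rad (distance of any of beaker, dropper_a, dropper_b, timer from where it was at the start of the episode above 0.025 m or angle between any of beaker, dropper_a, dropper_b, timer's own z axis and vertical above 0.3 rad).
It also fails if it takes over 72 s, if anything falls off the work surface, if the arm or the gripper's body presses on something with over 40 N, if the wrist force passes 120 N, or if a joint passes its speed limit or range.

## Working session

There is one attempt and no reset: what is moved stays moved. The work goes in short steps, Python scripts to look and compute and a tool call to move; the robot and the scene stay as the last step left them, time stands still between calls to the robot, and variables do not carry over. Pictures are saved under pics/ and viewed, and the job is handed in when it is done.

Besides the shell and the picture viewer there is one more tool, called as name(argument=value, ...), one argument or row to a line, values as JSON. play_rows: Moves the arm, as the interface text tells. Its arguments: {"type":"object","properties":{"series":{"type":"array"}},"required":["series"]}

```bash
ls; mkdir -p pics
cat > h.py <<'E'
import numpy as np, cv2
from plant import get_obs, snapshot, close_job
from scipy.spatial.transform import Rotation as R
def save(n,im): cv2.imwrite(f'pics/{n}.png',im[:,:,::-1])
def tw():
    o=get_obs();T=np.eye(4);T[:3,:3]=R.from_euler('xyz',o['orientation'],degrees=True).as_matrix();T[:3,3]=o['tool_pos'];return T
def wfc(s,T=None):
    return np.linalg.inv(s['camera_from_world']) if 'camera_from_world' in s else T@s['tool_from_camera']
def ray(s,W,u,v):
    K=s['mtx'];d=np.array([(u-K[0,2])/K[0,0],-(v-K[1,2])/K[1,1],-1.0]);return W[:3,3],W[:3,:3]@d
def plane(s,W,u,v,z):
    c,d=ray(s,W,u,v);return c+d*(z-c[2])/d[2]
def depth(s,W,u,v):
    c,d=ray(s,W,u,v);return c+d*s['z_map'][int(v),int(u)]
def proj(s,W,p):
    K=s['mtx'];q=np.linalg.inv(W)@np.append(p,1);return K[0,2]+K[0,0]*q[0]/-q[2],K[1,2]-K[1,1]*q[1]/-q[2]
def cloud(s,W):
    z=s['z_map'];h,w=z.shape;u,v=np.meshgrid(np.arange(w),np.arange(h));K=s['mtx']
    P=np.stack([(u-K[0,2])/K[0,0]*z,-(v-K[1,2])/K[1,1]*z,-z],-1);return P@W[:3,:3].T+W[:3,3]
E
python3 - <<'E'
from h import *
print(get_obs())
T=tw()
for n in ['scene','top','wrist']:
    s=snapshot(n);save(n+'0',s['frame']);print(n,s['mtx'],s.keys());print(wfc(s,T).round(3))
E
```

```text
pics
{'clock': 0.0, 'joint_pos': array([ 9.27679904e+01,  2.05922223e+01,  6.35172639e-01, -2.04869127e-02,
       -7.01345929e+01, -1.65069985e+01]), 'qvel': array([ 0.11714211, -0.11222405,  0.15644019, -0.0290541 , -0.05259579,
       -0.01168158]), 'tau': array([ 4.15470122e-04, -5.82717884e+01,  2.93056834e+01,  6.99736968e+00,
        6.95154449e-03, -1.45626946e-04]), 'tool_pos': array([0.16023477, 0.6553312 , 0.29122317]), 'orientation': array([ 1.79906662e+02, -7.57594569e-03, -1.37459791e+01]), 'force': array([-0.53920795, -0.11845359,  1.81012354]), 'moment': array([ 0.03117726, -0.01663728,  0.03311923]), 'opening': 0.08750844906773918}
scene [[464.173637     0.         278.99044408]
 [  0.         464.173637   213.94425752]
 [  0.           0.           1.        ]] dict_keys(['frame', 'z_map', 'mtx', 'camera_from_world'])
[[ 0.653 -0.616  0.441  1.041]
 [ 0.757  0.518 -0.399 -0.397]
 [ 0.017  0.594  0.804  0.929]
 [ 0.     0.     0.     1.   ]]
top [[521.95413096   0.         280.5779295 ]
 [  0.         521.95413096 211.34264779]
 [  0.           0.           1.        ]] dict_keys(['frame', 'z_map', 'mtx', 'camera_from_world'])
[[-0.019  0.994 -0.108  0.423]
 [-1.    -0.018  0.011  0.04 ]
 [ 0.009  0.109  0.994  1.222]
 [ 0.     0.     0.     1.   ]]
wrist [[317.02459369   0.         275.2033844 ]
 [  0.         317.02459369 211.84441853]
 [  0.           0.           1.        ]] dict_keys(['frame', 'z_map', 'mtx', 'tool_from_camera'])
[[-0.238  0.925  0.297  0.241]
 [-0.971 -0.227 -0.07   0.636]
 [ 0.003 -0.305  0.952  0.385]
 [ 0.     0.     0.     1.   ]]
```

View pics/scene0.png

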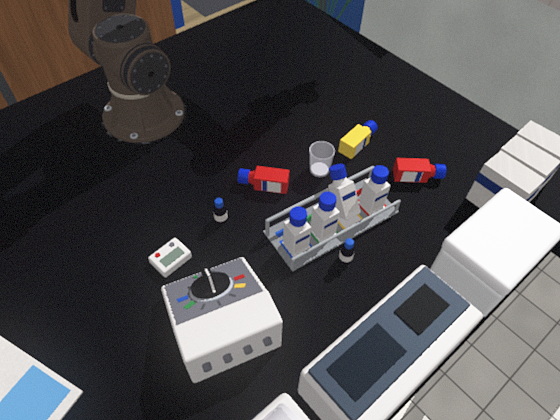

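View pics/top0.png

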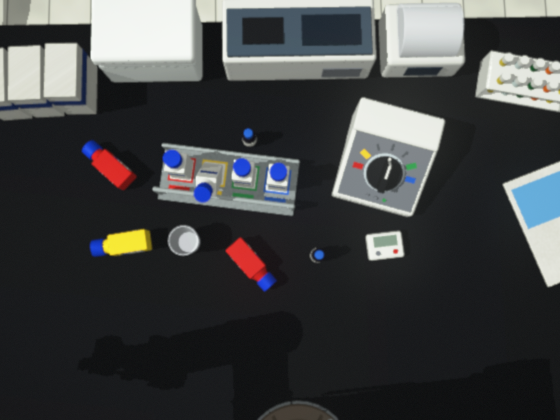

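View pics/wrist0.png

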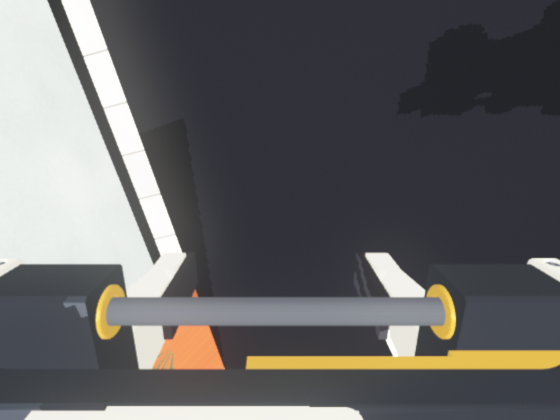

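Run:
```python
from h import *
t=snapshot('top');f=t['frame']
save('ctop',cv2.resize(f[130:225,145:455],None,fx=2.5,fy=2.5,interpolation=2))
save('ctop_lane',cv2.resize(f[135:220,145:310],None,fx=4.8,fy=4.8,interpolation=2))
s=snapshot('scene');save('cscene',cv2.resize(s['frame'][150:275,250:410],None,fx=4.6,fy=4.6,interpolation=2))
W=wfc(t);hsv=cv2.cvtColor(f,cv2.COLOR_RGB2HSV)
for nm,img,Wc in(('top',t,W),('scene',s,wfc(s))):
  h=cv2.cvtColor(img['frame'],cv2.COLOR_RGB2HSV)
  m=((h[...,0]>105)&(h[...,0]<128)&(h[...,1]>190)&(h[...,2]>90)).astype('uint8')
  n,l,st,c=cv2.connectedComponentsWithStats(m)
  for i in range(1,n):
    if st[i,4]>25: print(nm,c[i].round(1),st[i],depth(img,Wc,*c[i]).round(3))
```

```text
top [248. 133.] [244 129   9  10  70] [0.728 0.098 0.066]
top [ 89.4 148.2] [ 82 141  19  18 186] [0.705 0.464 0.041]
top [171.6 158.3] [162 151  19  16 232] [0.423 0.04  1.222]
top [241.6 167. ] [234 159  16  17 209] [0.637 0.109 0.133]
top [278.1 171.4] [271 163  15  17 202] [0.627 0.032 0.133]
top [202.7 192.1] [195 184  17  18 234] [0.586 0.193 0.126]
top [ 96.  247.6] [ 90 239  15  18 193] [0.477 0.446 0.036]
top [318.9 254.5] [315 251   9   8  60] [ 0.451 -0.055  0.073]
top [266.3 282. ] [257 273  19  18 183] [0.393 0.062 0.041]
scene [180.6  20. ] [176  11   8  17  28] [-0.61   0.501 -0.176]
scene [370.9 125.2] [362 120  15  15  97] [0.486 0.441 0.04 ]
scene [338.  170.6] [329 164  18  16 163] [0.598 0.183 0.133]
scene [379.6 173.8] [371 165  18  19 235] [0.666 0.249 0.133]
scene [440.1 170.5] [434 164  13  14 140] [0.716 0.453 0.04 ]
scene [242.8 175.3] [237 168  13  16 140] [0.402 0.054 0.039]
scene [327.3 200.2] [319 192  17  19 209] [0.645 0.102 0.136]
scene [297.8 214.8] [290 207  17  19 215] [0.633 0.026 0.135]
```

View pics/ctop_lane.png

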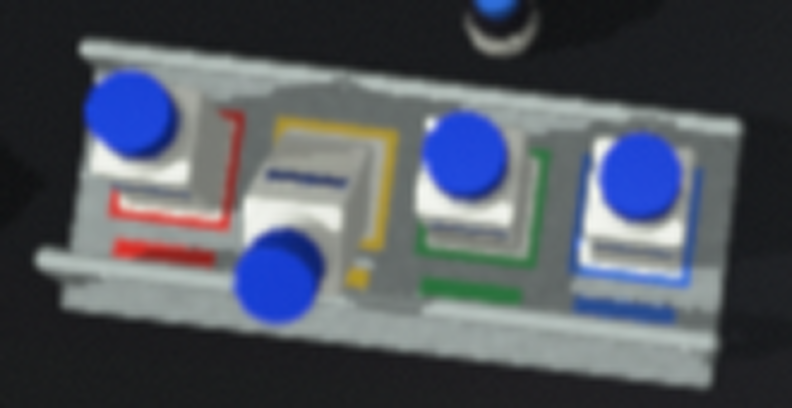

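View pics/cscene.png

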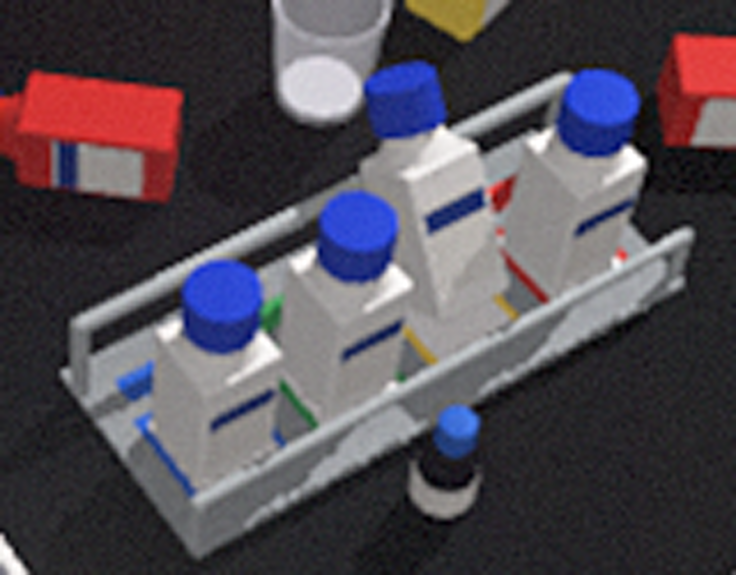

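View pics/ctop.png

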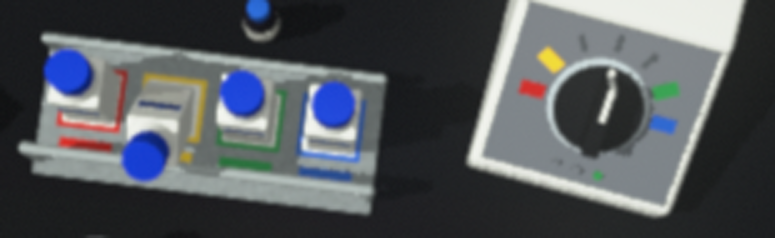

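Run:
```python
from h import *
t=snapshot('top');W=wfc(t);s=snapshot('scene');Ws=wfc(s)
print('yellow c from top',plane(t,W,145+330/4.8,135+183/4.8,.005), [plane(t,W,145+a/4.8,135+b/4.8,.005).round(4) for a,b in((277,118),(398,130),(383,248))])
# lane floor corners near: bl(62,308) br(712,385)
a=plane(t,W,145+62/4.8,135+308/4.8,.005);b=plane(t,W,145+712/4.8,135+385/4.8,.005);print(a,b,np.degrees(np.arctan2(-(b-a)[0],-(b-a)[1])),np.linalg.norm(a-b))
for nm,i,w in(('top',t,W),('sc',s,Ws)):
  P=cloud(i,w);h=cv2.cvtColor(i['frame'],cv2.COLOR_RGB2HSV)
  m=((i['z_map']>0)&(P[...,2]>.127)&(P[...,2]<.14)&(P[...,0]>.5)&(P[...,0]<.75)&(P[...,1]>-.02)&(P[...,1]<.3)).astype('uint8')
  n,l,st,c=cv2.connectedComponentsWithStats(m)
  for k in range(1,n):
    if st[k,4]>15:
      q=P[l==k];print(nm,st[k,4],q.mean(0).round(4),((q.max(0)+q.min(0))/2).round(4),np.ptp(q,0).round(3))
  # lane points : floor coloured outlines yellow
  y=((h[...,0]>18)&(h[...,0]<32)&(h[...,1]>120)&(np.abs(P[...,2]-.005)<.006)&(P[...,0]>.55));
  vv,uu=np.nonzero(y);
  if len(vv):
    q=np.array([plane(i,w,u,v,.005) for u,v in zip(uu,vv)]);print('yel',len(q),q.min(0).round(3),q.max(0).round(3))
  # rail tops
  q=P[(i['z_map']>0)&(np.abs(P[...,2]-.066)<.004)&(P[...,0]>.53)&(P[...,0]<.65)&(P[...,1]>-.06)&(P[...,1]<.32)];print('rail',len(q),q.min(0).round(3),q.max(0).round(3))
  if len(q): k=np.polyfit(q[:,1],q[:,0],1);print(k,np.degrees(np.arctan(k[0])))
  k=P[(i['z_map']>0)&(P[...,2]>.03)&(P[...,1]<-.08)&(P[...,1]>-.4)&(P[...,0]>.4)&(P[...,0]<.8)];print('unit',k.min(0).round(3),k.max(0).round(3))
```

```text
yellow c from top [0.64901229 0.18301559 0.005     ] [array([0.682, 0.209, 0.005]), array([0.6749, 0.1494, 0.005 ]), array([0.6162, 0.1572, 0.005 ])]
[0.58933706 0.31422888 0.005     ] [ 0.54566085 -0.00280266  0.005     ] 7.8440430612187 0.32002594804314666
top 235 [0.6599 0.258  0.1307] [0.6601 0.2579 0.1312] [0.035 0.037 0.008]
top 230 [0.6388 0.11   0.1306] [0.6388 0.1095 0.1315] [0.037 0.036 0.009]
top 235 [0.6277 0.0322 0.1307] [0.628  0.0331 0.1318] [0.035 0.036 0.01 ]
top 70 [0.592  0.1921 0.1296] [0.5921 0.1924 0.131 ] [0.018 0.032 0.008]
yel 95 [ 0.599 -0.623  0.005] [0.838 0.208 0.005]
rail 423 [ 0.556 -0.001  0.062] [0.648 0.312 0.07 ]
[0.15787531 0.56857201] 8.971540343175343
unit [ 0.454 -0.331  0.03 ] [ 0.789 -0.093  0.141]
sc 84 [0.5919 0.1889 0.1309] [0.5907 0.1907 0.1317] [0.027 0.032 0.009]
sc 183 [0.6614 0.2538 0.1338] [0.6602 0.2547 0.1329] [0.038 0.038 0.012]
sc 210 [0.6401 0.1061 0.1339] [0.639  0.1078 0.1325] [0.037 0.039 0.011]
sc 226 [0.629  0.0286 0.134 ] [0.6273 0.0302 0.1327] [0.038 0.037 0.011]
yel 31 [0.578 0.15  0.005] [0.843 0.505 0.005]
rail 462 [ 0.556 -0.005  0.062] [0.65 0.31 0.07]
[0.1093279  0.58420086] 6.2392476753905575
unit [ 0.444 -0.334  0.03 ] [ 0.794 -0.098  0.144]
```

Candidates in the top view: white, leaning, cap at (203,192), which I choose. The rest are standing whites at (172,158), (242,167) and (278,171), red look-alikes at (108,165) and (250,260), and a yellow look-alike at (125,243). The close crop confirms a white bottle with a blue cap leaning over the front rail from the yellow-outlined place. The knob pointer is at an idle mark.

play_rows(
  series=[
    [80,0.037,0.025,0,6],
    [80,0.075,0.05,0,12],
    [80,0.112,0.075,0,18],
    [80,0.149,0.1,0,24],
    [80,0.187,0.125,0,30],
    [80,0.224,0.15,0,36],
    [80,0.261,0.175,0,42],
    [80,0.299,0.2,0,48],
    [80,0.336,0.224,0,54],
    [80,0.373,0.249,0,60],
  ],
)

```text
clock: 1.35
tool_pos: [0.4645, 0.3238, 0.2925]
orientation: [-180.0, 0.0, -74.0]
force: [0.5, 1.2, -0.2]
opening: 0.0701
```

```bash
cat > go.py <<'E'
from h import *
import sys
x,y,z,a=map(float,sys.argv[1:5]);T=tw();print('now',T[:3,3].round(4),get_obs()['orientation'].round(2),'j',get_obs()['joint_pos'].round(1))
print('shift',(T[:3,:3].T@(np.array([x,y,z])-T[:3,3])).round(4),'spin',round(get_obs()['orientation'][2]-a,2))
E
python3 go.py .585 .192 .292 -98
```

```text
now [0.4645 0.3238 0.2925] [-1.7997e+02  2.0000e-02 -7.3970e+01] j [ 54.7  10.3 -13.3   0.  -66.3 -38.7]
shift [ 0.1599 -0.0794  0.0005] spin 24.03
```

play_rows(
  series=[
    [80,0.04,-0.02,0,6],
    [80,0.08,-0.04,0,12],
    [80,0.12,-0.06,0,18],
    [80,0.16,-0.079,0,24],
    [80,0.16,-0.079,0,24],
  ],
)

```text
clock: 1.85
tool_pos: [0.5866, 0.19, 0.2917]
orientation: [180.0, -0.1, -98.2]
force: [-1.4, -0.4, 0.4]
opening: 0.0697
```

Run:
```python
from h import *
print(get_obs()['tool_pos'],get_obs()['orientation'],get_obs()['joint_pos'])
s=snapshot('wrist');save('w1',s['frame'])
s=snapshot('scene');save('s1',s['frame'][100:300,180:460].repeat(2,0).repeat(2,1))
```

```text
[0.58662908 0.18997439 0.291663  ] [ 1.79996230e+02 -6.17777370e-02 -9.81927846e+01] [ 3.60886995e+01  1.51358307e+01 -7.11738740e+00  4.49283921e-02
 -6.77926193e+01 -4.42984838e+01]
```

View pics/w1.png

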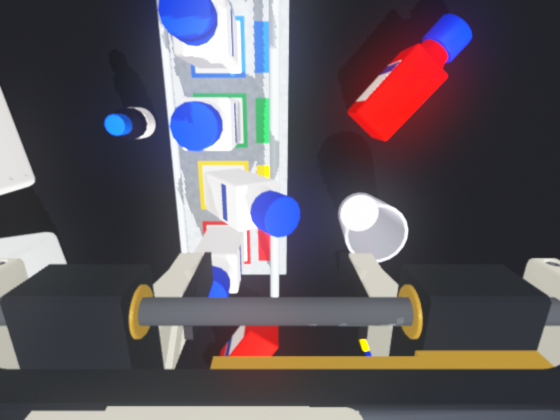

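View pics/s1.png

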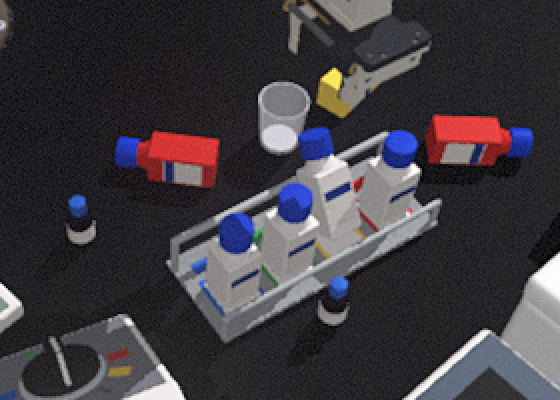

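Run:
```python
from h import *
T=tw();s=snapshot('wrist');W=wfc(s,T)
save('w1c',cv2.resize(s['frame'][0:300,150:320],None,fx=2,fy=2,interpolation=2))
for n,u,v in (('g tr',246,94),('g br',246,149),('y tl',199,162),('y bl',203,211),('y tr',248,163),('b br',244,77),('b bl',192,77)): print(n,plane(s,W,u,v,.005).round(4))
P=cloud(s,W);h=cv2.cvtColor(s['frame'],cv2.COLOR_RGB2HSV)
m=((h[...,0]>105)&(h[...,0]<128)&(h[...,1]>180)&(h[...,2]>90)&(P[...,2]>.08)).astype('uint8')
n,l,st,c=cv2.connectedComponentsWithStats(m)
for k in range(1,n):
    if st[k,4]>100:
      q=P[l==k];print(c[k].round(0),q.mean(0).round(4),q.min(0).round(4),q.max(0).round(4)); t=q[q[:,2]>.129];print('  top',len(t),t.mean(0).round(4) if len(t) else '')
```

```text
g tr [0.6032 0.0881 0.005 ]
g br [0.6132 0.1484 0.005 ]
y tl [0.6716 0.1559 0.005 ]
y bl [0.6795 0.217  0.005 ]
y tr [0.6136 0.1651 0.005 ]
b br [0.6024 0.0704 0.005 ]
b bl [0.6595 0.0625 0.005 ]
[179.  14.] [0.63   0.0384 0.1349] [0.5734 0.0273 0.1265] [0.6457 0.1103 0.3852]
  top 1261 [0.63   0.0384 0.135 ]
[189. 122.] [0.6395 0.1092 0.1346] [0.5734 0.0924 0.1316] [0.6567 0.1272 0.3852]
  top 1596 [0.6395 0.1092 0.1346]
[281. 212.] [0.5795 0.1935 0.1256] [0.5658 0.1103 0.1152] [0.5918 0.2126 0.3852]
  top 191 [0.5879 0.1898 0.1347]
[216. 290.] [0.6461 0.2538 0.1369] [0.6204 0.196  0.1314] [0.6548 0.2629 0.239 ]
  top 179 [0.6461 0.2538 0.1369]
```

View pics/w1c.png

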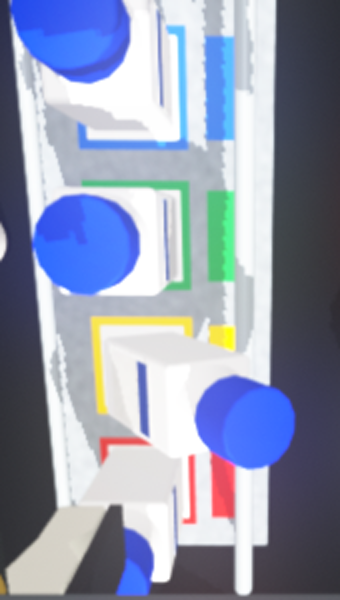

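Run:
```python
from h import *
T=tw();s=snapshot('wrist');W=wfc(s,T)
for n,u,v in (('g tr',245,91),('g br',245,145),('y tl',196,158.5),('y bl',199,207),('y tr',246,158.5),('b br',243.5,74.5),('b bl',189,74.5),('corner',283.5,272.5)): print(n,plane(s,W,u,v,.005).round(4))
f=s['frame'];h=cv2.cvtColor(f,cv2.COLOR_RGB2HSV);P=cloud(s,W)
for nm,a,b in(('y',20,34),('g',50,80),('r',0,6)):
  m=(h[...,0]>=a)&(h[...,0]<=b)&(h[...,1]>110)&(P[...,2]<.02);m[:, :180]=0;m[:,275:]=0;m[:60]=0;m[270:]=0
  vv,uu=np.nonzero(m);print(nm,len(vv),uu.min(),uu.max(),vv.min(),vv.max())
t=snapshot('top');Wt=wfc(t);h=cv2.cvtColor(t['frame'],cv2.COLOR_RGB2HSV);P=cloud(t,Wt)
L=np.array([[.9905,-.1375],[.1375,.9905]])
for nm,a,b in(('y',18,34),('g',50,80)):
  m=(h[...,0]>=a)&(h[...,0]<=b)&(h[...,1]>100);m[:, :190]=0;m[:,262:]=0;m[:140]=0;m[205:]=0
  vv,uu=np.nonzero(m);q=np.array([plane(t,Wt,u,v,.005) for u,v in zip(uu,vv)]);r=q[:,:2]@L.T;r=r[r[:,0]>r[:,0].max()-.062];print(nm,len(vv),r.min(0),r.max(0),'max corner est centre',(L.T@(np.array([r[:,0].max()-.03, r[:,1].min()+.03]))))
```

```text
g tr [0.6035 0.0858 0.005 ]
g br [0.6133 0.1446 0.005 ]
y tl [0.6739 0.1524 0.005 ]
y bl [0.6829 0.2122 0.005 ]
y tr [0.6147 0.1605 0.005 ]
b br [0.6023 0.0687 0.005 ]
b bl [0.6621 0.0605 0.005 ]
corner [0.5897 0.3177 0.005 ]
y 473 195 266 158 205
g 818 191 266 90 143
r 71 200 241 218 259
y 116 [0.5889539  0.24168349] [0.65025598 0.28850951] max corner est centre [0.65172003 0.1838173 ]
g 116 [0.5888081  0.16678954] [0.64719743 0.22471934] max corner est centre [0.63839261 0.1100554 ]
```

```bash
python3 go.py .5846 .1935 .174 -98
```

```text
now [0.5837 0.1944 0.2923] [-1.800e+02  1.000e-02 -9.766e+01] j [ 36.6  15.   -7.3  -0.  -67.8 -44.2]
shift [ 0.0008 -0.001   0.1183] spin 0.34
```

play_rows(
  series=[
    [100,0.001,-0.001,0.02,0],
    [100,0.001,-0.001,0.04,0],
    [100,0.001,-0.001,0.06,0],
    [100,0.001,-0.001,0.08,0],
    [100,0.001,-0.001,0.1,0],
    [100,0.001,-0.001,0.118,0],
    [100,0.001,-0.001,0.118,0],
  ],
)

```text
clock: 2.8
tool_pos: [0.5831, 0.1931, 0.1719]
orientation: [179.8, -0.1, -97.6]
force: [-0.0, -0.1, -0.3]
opening: 0.0874
```

Run:
```python
from h import *
s=snapshot('wrist');save('w2',s['frame'])
s=snapshot('scene');save('s2',s['frame'][100:300,180:460].repeat(2,0).repeat(2,1))
print(get_obs())
```

```text
{'clock': 2.9, 'joint_pos': array([ 3.64641821e+01,  2.06214548e+01, -1.57283471e+01,  2.29956464e-02,
       -5.36531348e+01, -4.41030267e+01]), 'qvel': array([-0.33747643, -0.86122201,  1.08891355,  0.27936159, -0.03000093,
        0.04635194]), 'tau': array([-8.13049584e-03, -5.25790215e+01,  2.40655482e+01,  5.72251663e+00,
        4.35655835e-03, -1.04620667e-03]), 'tool_pos': array([0.58476404, 0.19352218, 0.17469317]), 'orientation': array([-1.79989221e+02, -1.53450602e-02, -9.76252167e+01]), 'force': array([-0.2549925 ,  0.78695386,  0.77921948]), 'moment': array([ 0.19119399, -0.1500654 , -0.00934078]), 'opening': 0.08767899287746624}
```

View pics/w2.png

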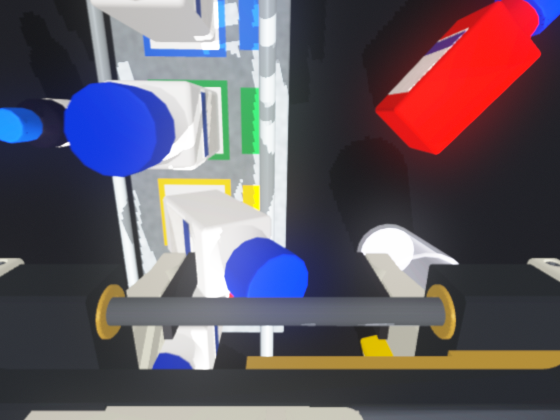

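View pics/s2.png

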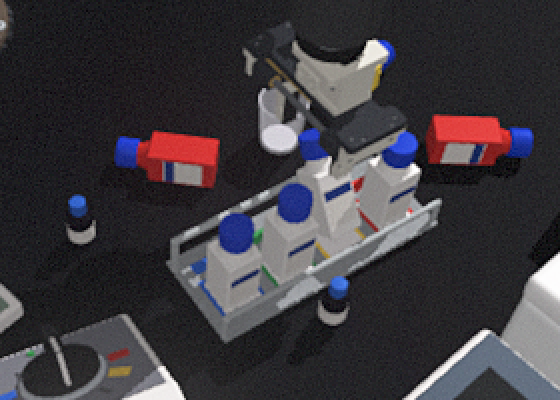

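play_rows(
  series=[
    [68,0,0,0,0.4],
    [68,0,-0.006,0,0.4],
    [66,0,-0.014,0,0.4],
    [64,0,-0.022,0,0.4],
    [62,0,-0.03,0,0.4],
    [60,0,-0.036,0,0.4],
    [60,0,-0.042,0,0.4],
    [60,0,-0.048,0,0.4],
    [58,0,-0.054,0,0.4],
    [58,0,-0.058,0,0.4],
  ],
)

```text
clock: 3.9
tool_pos: [0.6431, 0.1847, 0.1741]
orientation: [-180.0, -0.0, -98.1]
force: [-0.4, -0.1, -0.2]
opening: 0.0511
```

```bash
python3 - <<'E'
from h import *
s=snapshot('wrist');save('w3',s['frame'])
s=snapshot('scene');save('s3',s['frame'][100:300,180:460].repeat(2,0).repeat(2,1))
E
python3 go.py .649 .1845 .174 -98
```

```text
now [0.643  0.1847 0.174 ] [-179.99   -0.    -98.15] j [ 32.7  25.1  -8.6   0.  -56.3 -40.8]
shift [-0.0007 -0.0059  0.0001] spin -0.15
```

View pics/w3.png

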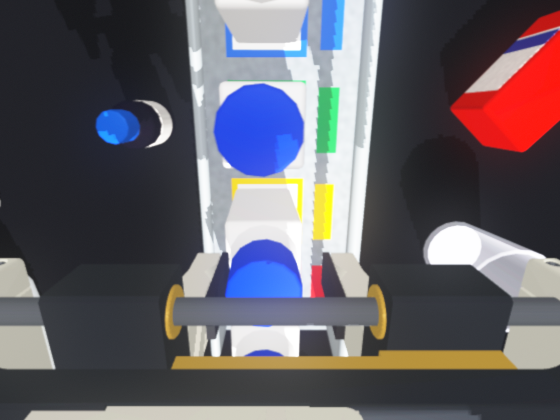

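View pics/s3.png

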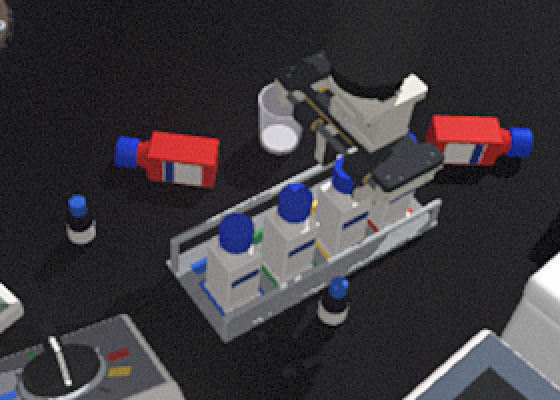

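play_rows(
  series=[
    [54,0,-0.003,0,0],
    [50,0,-0.006,0,0],
    [46,0,-0.006,0,0],
    [43,0,-0.006,0,0],
    [40,0,-0.006,0,0],
    [40,0,-0.006,0,0],
  ],
)

```text
clock: 4.6
tool_pos: [0.6484, 0.184, 0.1743]
orientation: [-180.0, 0.0, -98.1]
force: [0.2, -0.4, 0.7]
opening: 0.0376
```

Run:
```python
from h import *
print(get_obs()['opening'],get_obs()['force'])
T=tw();s=snapshot('wrist');W=wfc(s,T);save('w4',cv2.resize(s['frame'][60:310,150:400],None,fx=2.4,fy=2.4,interpolation=2))
t=snapshot('top');save('t4',cv2.resize(t['frame'][135:220,145:310],None,fx=4.8,fy=4.8,interpolation=2))
P=cloud(s,W);h=cv2.cvtColor(s['frame'],cv2.COLOR_RGB2HSV)
m=(h[...,0]>105)&(h[...,0]<128)&(h[...,1]>180)&(P[...,2]>.1)&(P[...,2]<.14);m[:185]=0
m[310:]=0
q=P[m];print(len(q),q.mean(0),q.min(0),q.max(0))
```

```text
0.037570098109445546 [ 0.19022128 -0.35212743  0.65999564]
3362 [0.64743168 0.17510622 0.13153341] [0.62944038 0.16577274 0.11149275] [0.66777607 0.18934394 0.13655008]
```

View pics/w4.png

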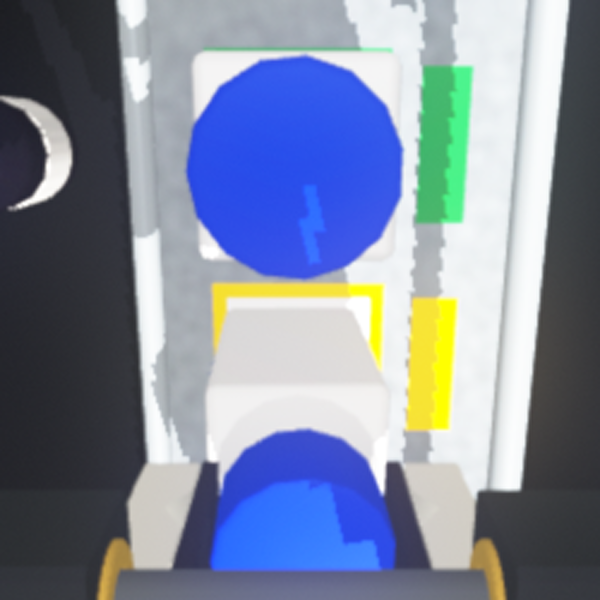

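View pics/t4.png

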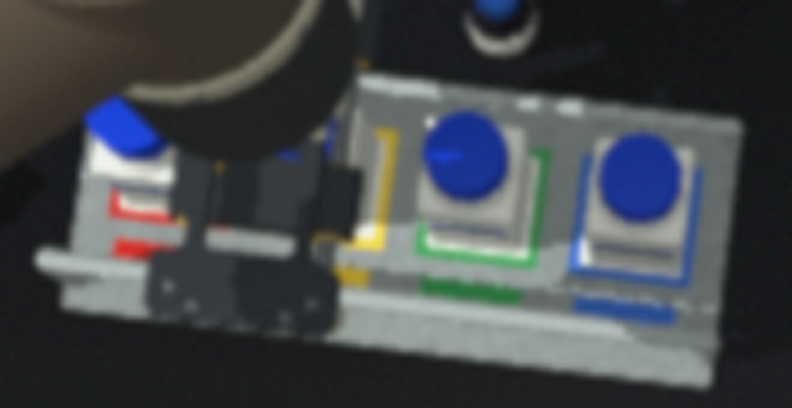

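play_rows(
  series=[
    [48,0,0,0,0],
    [54,0,0,0,0],
    [60,0,0,0,0],
    [66,0,0,0,0],
    [66,0,0,-0.02,0],
    [66,0,0,-0.05,0],
    [66,0,0,-0.08,0],
    [66,0,0,-0.118,0],
  ],
)

```text
clock: 5.5
tool_pos: [0.6477, 0.1837, 0.2921]
orientation: [179.9, -0.1, -98.1]
force: [0.4, 0.8, -0.1]
opening: 0.0579
```

Run:
```python
from h import *
T=tw();print(T[:3,3])
s=snapshot('wrist');W=wfc(s,T);save('w5',cv2.resize(s['frame'][20:310,120:420],None,fx=2,fy=2,interpolation=2))
t=snapshot('scene');save('t5',cv2.resize(t['frame'][150:275,250:410],None,fx=4.6,fy=4.6,interpolation=2))
Wt=wfc(t);P=cloud(t,Wt)
m=((t['z_map']>0)&(P[...,2]>.127)&(P[...,2]<.14)&(P[...,0]>.5)&(P[...,0]<.75)&(P[...,1]>-.02)&(P[...,1]<.3)).astype('uint8')
n,l,st,c=cv2.connectedComponentsWithStats(m)
for k in range(1,n):
  if st[k,4]>15: q=P[l==k];print(st[k,4],c[k],((q.max(0)+q.min(0))/2).round(4))
```

```text
[0.64774852 0.18369113 0.29212722]
185 [379.46486486 171.40540541] [0.6603 0.2554 0.1329]
200 [354.925 184.985] [0.6525 0.1823 0.1326]
208 [326.97115385 198.19711538] [0.6387 0.1078 0.1329]
224 [297.39285714 213.32589286] [0.6274 0.0301 0.1327]
```

View pics/w5.png

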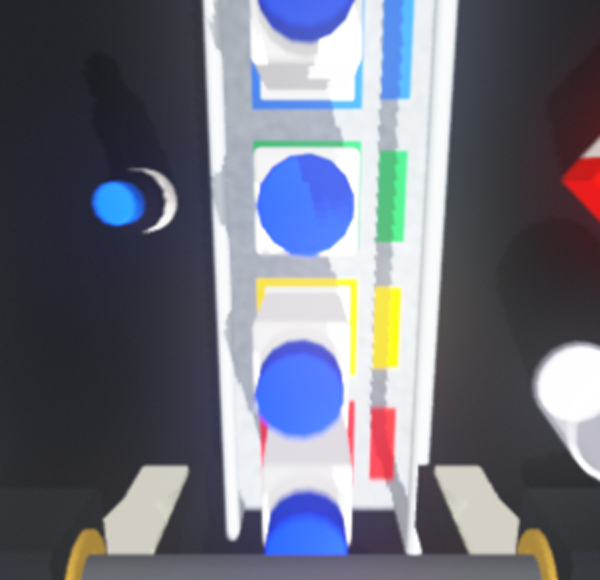

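View pics/t5.png

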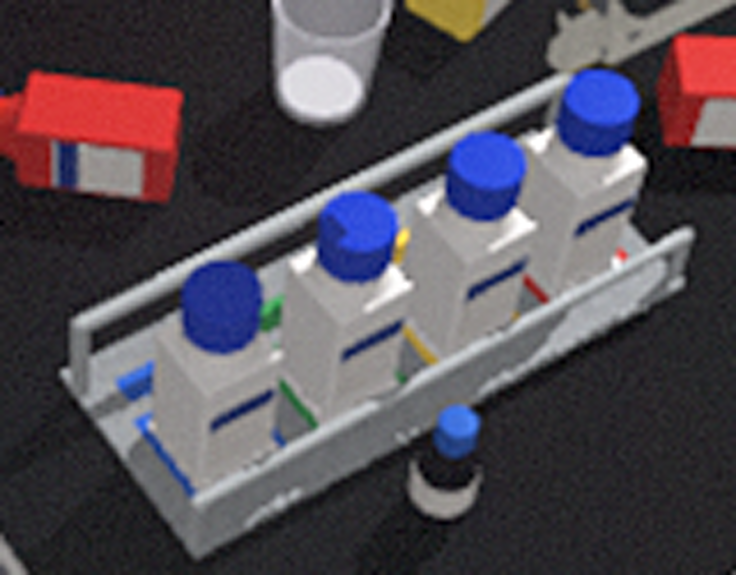

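Run:
```python
from h import *
for nm in('top','scene'):
  s=snapshot(nm);W=wfc(s);P=cloud(s,W);f=s['frame'].astype(int);g=f.sum(-1);h=cv2.cvtColor(s['frame'],cv2.COLOR_RGB2HSV)
  reg=(s['z_map']>0)&(P[...,2]>.04)&(P[...,2]<.17)&(P[...,1]<-.08)&(P[...,1]>-.33)&(P[...,0]>.47)&(P[...,0]<.8)
  # panel plane: grey
  grey=reg&(g>250)&(g<480)&(h[...,1]<60)&(P[...,0]<.72)
  q=P[grey];
  for _ in range(6):
    A=np.c_[q[:,:2],np.ones(len(q))];k,*_=np.linalg.lstsq(A,q[:,2],rcond=None);r=q[:,2]-A@k;q=q[np.abs(r)<max(.003,1.5*r.std())]
  n=np.array([-k[0],-k[1],1]);n/=np.linalg.norm(n);print(nm,'panel',len(q),k,'n',n.round(4),'tilt',np.degrees(np.arccos(n[2])),'yaw',np.degrees(np.arctan2(-n[1],-n[0])))
  d=(P-np.array([0,0,k[2]]))@n
  # disc face: d ~ 15mm ; bar top d~49mm
  for a,b in((.009,.02),(.035,.06)):
    m=reg&(d>a)&(d<b)&(P[...,0]<.73);q=P[m];print(a,len(q),'mid',((q.max(0)+q.min(0))/2).round(4),'mean',q.mean(0).round(4),'ptp',np.ptp(q,0).round(3),'d',d[m].mean().round(4))
    if a>.03:
      c=q.mean(0);u,S,v=np.linalg.svd(q-c);print('bar dir',v[0],S/np.sqrt(len(q)), 'ends',(q-c)@v[0].T.min() if 0 else (((q-c)@v[0]).min(),((q-c)@v[0]).max()))
  for n2,lo,hi in(('red',0,6),('yellow',18,34),('green',50,80),('blue',100,128)):
    m=reg&(h[...,0]>=lo)&(h[...,0]<=hi)&(h[...,1]>130)&(h[...,2]>80)&(abs(d)<.01);
    l=cv2.connectedComponentsWithStats(m.astype('uint8'));i=1+np.argmax(l[2][1:,4]);print(n2,l[3][i].round(1),l[2][i,4],P[l[1]==i].mean(0).round(4))
  u0=(330,95) if nm=='top' else (150,240)
  save('k_'+nm,cv2.resize(s['frame'][u0[1]:u0[1]+130,u0[0]:u0[0]+150],None,fx=4.5,fy=4.5,interpolation=2))
```

```text
top panel 3067 [ 0.55410932 -0.16515257 -0.300791  ] n [-0.4797  0.143   0.8657] tilt 30.03639953664954 yaw -16.596715118618
0.009 703 mid [ 0.6186 -0.201   0.0889] mean [ 0.6267 -0.1997  0.0948] ptp [0.086 0.079 0.056] d 0.0132
0.035 248 mid [ 0.6108 -0.1958  0.1234] mean [ 0.61   -0.1955  0.123 ] ptp [0.061 0.029 0.041] d 0.0464
bar dir [-0.83964637  0.24746635 -0.48348151] [0.01946919 0.00489077 0.00282751] ends (np.float64(-0.03240043027562726), np.float64(0.0341906269735842))
red [357.5 165. ] 50 [ 0.6471 -0.1449  0.0834]
yellow [365.1 153.6] 54 [ 0.6693 -0.1602  0.098 ]
green [410.9 165.8] 41 [ 0.6403 -0.2596  0.0983]
blue [409.8 179.4] 49 [ 0.6129 -0.2598  0.0826]
scene panel 1551 [ 0.55898882 -0.16699669 -0.30012596] n [-0.4828  0.1442  0.8638] tilt 30.259317858796116 yaw -16.633400827863902
0.009 557 mid [ 0.6239 -0.2027  0.098 ] mean [ 0.6288 -0.2055  0.1006] ptp [0.072 0.078 0.043] d 0.0129
0.035 184 mid [ 0.6099 -0.1986  0.1267] mean [ 0.6149 -0.2008  0.1293] ptp [0.062 0.03  0.039] d 0.045
bar dir [ 0.86333734 -0.24123794  0.44323006] [0.02108497 0.00474685 0.00306563] ends (np.float64(-0.04176975542850464), np.float64(0.02669683995220073))
red [239.  276.7] 27 [ 0.6477 -0.1464  0.0875]
yellow [239.1 285.3] 37 [ 0.6698 -0.1622  0.102 ]
green [189.1 304.6] 33 [ 0.6406 -0.2613  0.1023]
blue [182.3 298.3] 37 [ 0.6136 -0.2615  0.0878]
```

View pics/k_top.png

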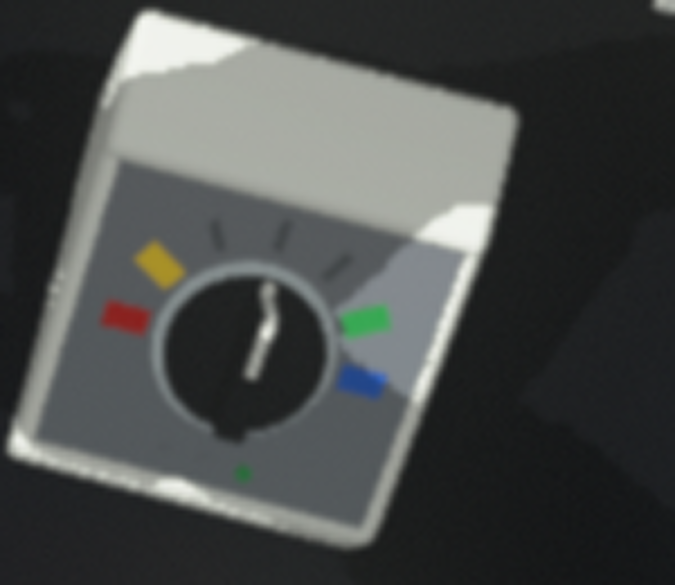

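View pics/k_scene.png

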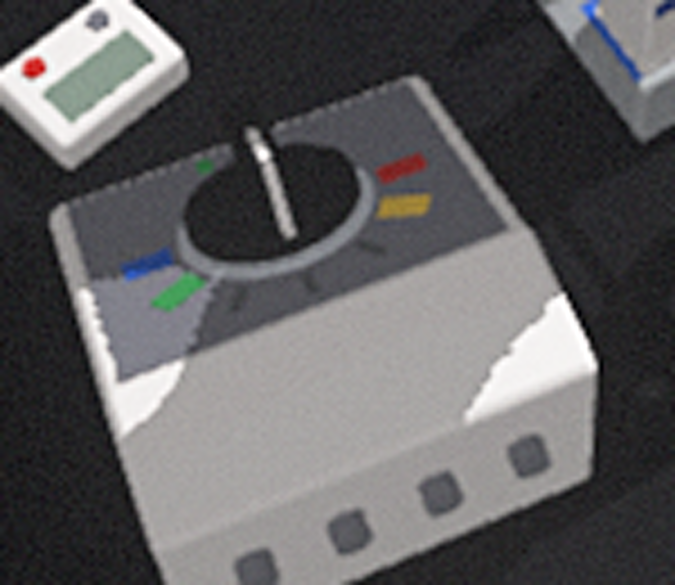

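```bash
python3 go.py .616 -.199 .292 -196.6
```

```text
now [0.6486 0.1841 0.2934] [-1.799e+02  1.000e-01 -9.814e+01] j [ 32.4  20.4   0.6  -0.  -70.1 -40.5]
shift [ 0.3839 -0.022   0.0008] spin 98.46
```

play_rows(
  series=[
    [66,0.032,-0.002,0,8],
    [66,0.064,-0.004,0,16],
    [66,0.096,-0.006,0,24],
    [66,0.128,-0.008,0,32],
    [66,0.16,-0.01,0,40],
    [66,0.192,-0.012,0,48],
    [66,0.224,-0.014,0,56],
    [66,0.256,-0.016,0,64],
    [66,0.288,-0.018,0,72],
    [66,0.32,-0.02,0,80],
  ],
)

```text
clock: 6.7
tool_pos: [0.6221, -0.1369, 0.2907]
orientation: [180.0, -0.1, -178.5]
force: [0.2, 0.2, -0.8]
opening: 0.058
```

```bash
python3 go.py .616 -.199 .292 -196.6
```

```text
now [ 0.6221 -0.1369  0.2907] [ 1.7999e+02 -1.3000e-01 -1.7848e+02] j [  5.1  17.1  -4.5  -0.  -68.5 -93.6]
shift [ 0.0077 -0.0619 -0.0013] spin 18.12
```

play_rows(
  series=[
    [50,0.003,-0.025,0,7],
    [50,0.006,-0.045,0,14],
    [50,0.008,-0.062,0,18],
    [50,0.008,-0.062,0,18],
    [50,0.008,-0.062,0,18],
  ],
)

```text
clock: 7.2
tool_pos: [0.6165, -0.1981, 0.2909]
orientation: [-180.0, -0.1, 163.9]
force: [-0.1, 0.2, -0.1]
opening: 0.0441
```

```bash
python3 go.py .616 -.199 .180 -196.6
python3 - <<'E'
from h import *
T=tw();s=snapshot('wrist');W=wfc(s,T);f=s['frame'].copy()
G=np.array([.6158,-.199,.113]);n=np.array([-.481,.1435,.865]);u=np.array([.83,-.247,.5]);l=np.array([.286,.958,0])
for p,c in((G,(255,0,0)),(G+.013*n,(0,255,0)),(G+.013*n+.033*u,(0,255,0)),(G+.013*n-.033*u,(255,0,255)),(G-.036*n,(0,255,255))):
  q=proj(s,W,p);print(np.round(q,1));cv2.circle(f,tuple(int(round(a)) for a in q),3,c,-1)
save('w6',f)
E
```

```text
now [ 0.6165 -0.1981  0.2909] [-1.7999e+02 -1.1000e-01  1.6387e+02] j [  -0.6   18.1   -3.1   -0.   -69.  -105.5]
shift [-0.     -0.001   0.1109] spin 360.47
[274.3 207.7]
[274.3 204.3]
[274.  242.8]
[274.6 167.7]
[274.3 215.9]
```

View pics/w6.png

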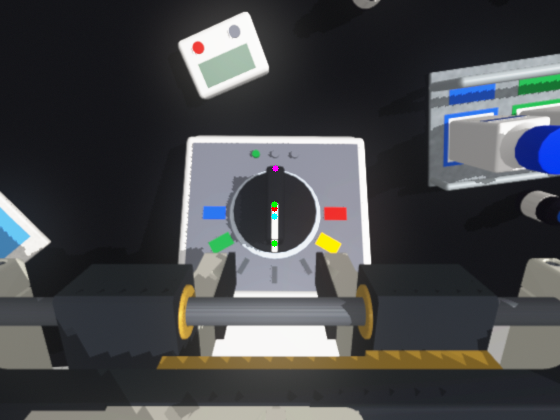

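play_rows(
  series=[
    [50,0,-0.001,0.03,0],
    [50,0,-0.001,0.06,0],
    [50,0,-0.001,0.085,0],
    [45,0,-0.001,0.1,0.4],
    [40,0,-0.001,0.111,0.4],
    [35,0,-0.001,0.111,0.4],
    [30,0,-0.001,0.111,0.4],
    [28,0,-0.001,0.111,0.4],
  ],
)

```text
clock: 8.05
tool_pos: [0.6173, -0.1987, 0.1823]
orientation: [180.0, 0.1, 163.5]
force: [0.8, 0.3, 0.6]
opening: 0.0254
```

Run:
```python
from h import *
s=snapshot('scene');save('s7',cv2.resize(s['frame'][200:350,130:310],None,fx=4,fy=4,interpolation=2))
o=get_obs();print(o['tool_pos'],o['orientation'],o['force'],o['opening'])
s=snapshot('wrist');save('w7',s['frame'])
```

```text
[ 0.61722385 -0.198798    0.18233429] [1.79983207e+02 1.02135354e-01 1.63490958e+02] [-0.16877913 -0.4843234  -0.23273949] 0.0250479349860782
```

View pics/s7.png

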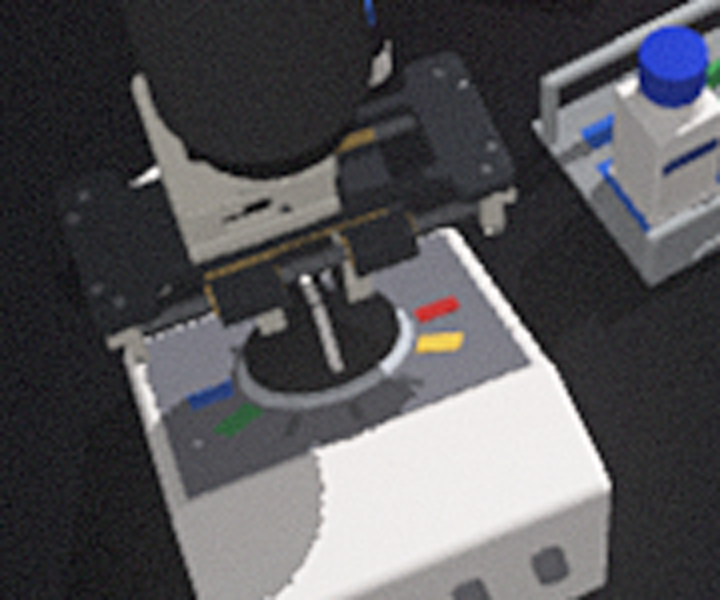

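View pics/w7.png

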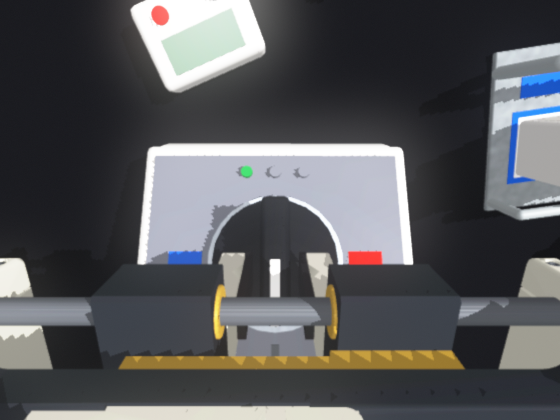

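play_rows(
  series=[
    [28,0,0,0,-7],
    [28,0,0,0,-14],
    [28,0,0,0,-21],
    [28,0,0,0,-28],
    [28,0,0,0,-35],
    [28,0,0,0,-42],
    [28,0,0,0,-49],
    [28,0,0,0,-56],
    [28,0,0,0,-63],
    [28,0,0,0,-66],
  ],
)

```text
clock: 9.15
tool_pos: [0.615, -0.1965, 0.18]
orientation: [179.7, 0.0, -130.3]
force: [-4.2, 9.4, -2.8]
opening: 0.0247
```

Run:
```python
from h import *
s=snapshot('scene');save('s8',cv2.resize(s['frame'][200:350,130:310],None,fx=4,fy=4,interpolation=2))
o=get_obs();print(o['tool_pos'],o['orientation'],o['force'],o['moment'],o['opening'])
s=snapshot('wrist');save('w8',s['frame'])
```

```text
[ 0.61492098 -0.19658133  0.17998269] [ 1.79706892e+02  1.46046298e-02 -1.30218297e+02] [-4.48701067 10.65348748 -3.13471167] [ 4.07127999  1.36260939 -0.14412467] 0.02503720902874815
```

View pics/s8.png

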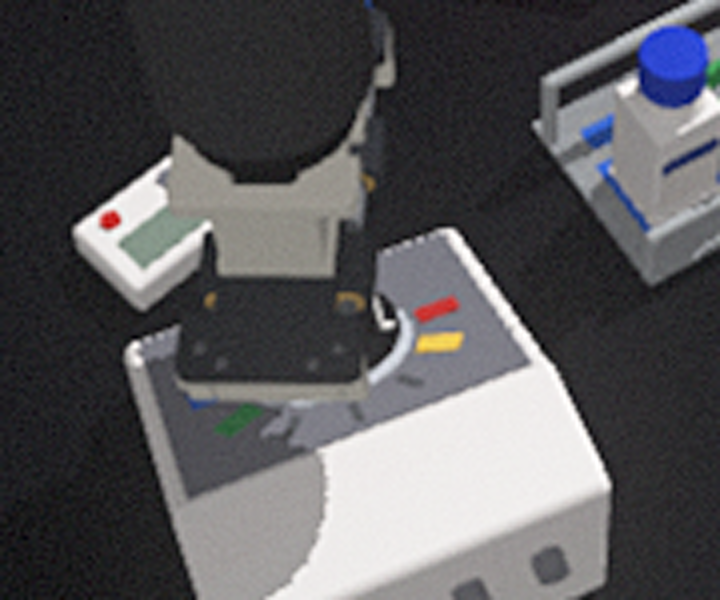

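View pics/w8.png

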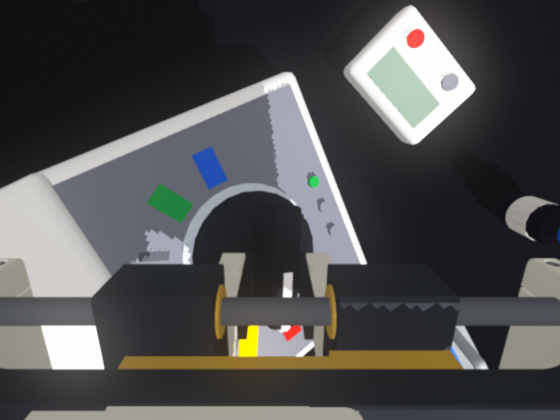

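play_rows(
  series=[
    [40,0,0,0,0],
    [50,0,0,0,0],
    [50,0,0,-0.02,0],
    [50,0,0,-0.05,0],
    [50,0,0,-0.09,0],
    [50,0,0,-0.12,0],
    [50,0,0,-0.12,0],
  ],
)

```text
clock: 9.95
tool_pos: [0.6187, -0.1998, 0.3076]
orientation: [-179.5, 0.3, -130.5]
force: [0.7, 0.1, 0.1]
opening: 0.0439
```

Run:
```python
from h import *
T=tw();s=snapshot('wrist');W=wfc(s,T);f=s['frame'].copy()
G=np.array([.6158,-.199,.113]);n=np.array([-.481,.1435,.865]);u=np.array([.83,-.247,.5]);l=np.array([.286,.958,0])
print(T[:3,3]);print('axis top',proj(s,W,G+.013*n))
for k in range(7):
  th=k*np.pi/6;d=np.cos(th)*l+np.sin(th)*u;q=proj(s,W,G+.013*n+.033*d);cv2.circle(f,tuple(int(round(a)) for a in q),1,(255,0,255),-1);print(k,np.round(q))
save('w9',f)
```

```text
[ 0.6187172  -0.19982089  0.30763863]
axis top (np.float64(286.7749516759585), np.float64(201.22424155693352))
0 [301. 232.]
1 [285. 237.]
2 [269. 233.]
3 [257. 219.]
4 [253. 200.]
5 [259. 181.]
6 [272. 168.]
```

View pics/w9.png

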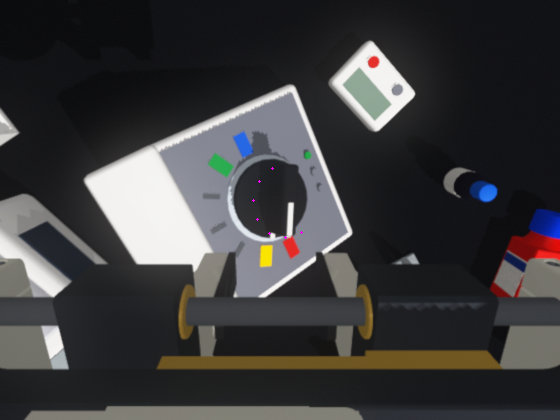

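play_rows(
  series=[
    [50,0.02,0.023,0,0],
    [50,0.04,0.046,0,0],
    [50,0.06,0.068,0,0],
    [50,0.078,0.091,0,0],
    [50,0.098,0.114,0,0],
    [50,0.098,0.114,0,0],
    [50,0.098,0.114,0,0],
  ],
)

```text
clock: 10.7
tool_pos: [0.466, -0.1995, 0.3015]
orientation: [-179.9, 0.0, -130.6]
force: [-0.1, -0.1, -0.6]
opening: 0.0439
```

Run:
```python
from h import *
G=np.array([.6158,-.199,.113]);n=np.array([-.481,.1435,.865]);u=np.array([.83,-.247,.5]);l=np.array([.286,.958,0])
print(get_obs()['tool_pos'],get_obs()['force'])
ims=[]
for nm in('scene','top'):
  s=snapshot(nm);W=wfc(s);f=s['frame'];P=cloud(s,W)
  u0=(340,120) if nm=='top' else (150,240)
  ims.append(cv2.resize(f[u0[1]:u0[1]+90,u0[0]:u0[0]+90],None,fx=4.4,fy=4.4,interpolation=2))
  r=P-G;d=r@n;m=(s['z_map']>0)&(d>.003)&(d<.02)&(np.linalg.norm(r-d[...,None]*n,axis=-1)<.045)
  q=np.c_[r[m]@l,r[m]@u];c=q.mean(0);v=np.linalg.svd(q-c,full_matrices=False)[2][0];print(nm,'bar angle mod180',np.degrees(np.arctan2(v[1],v[0]))%180,len(q))
  wl=m&(f.min(-1)>110);q=np.c_[r[wl]@l,r[wl]@u];print('white line centroid angle',np.degrees(np.arctan2(q[:,1].mean(),q[:,0].mean())) if len(q) else None,len(q))
  m=((s['z_map']>0)&(P[...,2]>.127)&(P[...,2]<.14)&(P[...,0]>.5)&(P[...,0]<.75)&(P[...,1]>-.02)&(P[...,1]<.3)).astype('uint8')
  k,L,st,c=cv2.connectedComponentsWithStats(m)
  for i in range(1,k):
    if st[i,4]>15: q=P[L==i];print(((q.max(0)+q.min(0))/2).round(4))
  save('full_'+nm,f)
save('kfin',np.hstack(ims))
```

```text
[ 0.46601546 -0.19945264  0.30145773] [-0.11373078 -0.12166256 -0.55480594]
scene bar angle mod180 29.46180954949179 302
white line centroid angle 30.233314879949557 45
[0.6611 0.2555 0.1325]
[0.6528 0.1822 0.1325]
[0.6389 0.1076 0.1329]
[0.6277 0.0299 0.1327]
top bar angle mod180 28.035499474849217 222
white line centroid angle 20.97718501611401 61
[0.6598 0.2581 0.1315]
[0.6523 0.1856 0.1316]
[0.639  0.1095 0.1317]
[0.6273 0.0321 0.1318]
```

View pics/kfin.png

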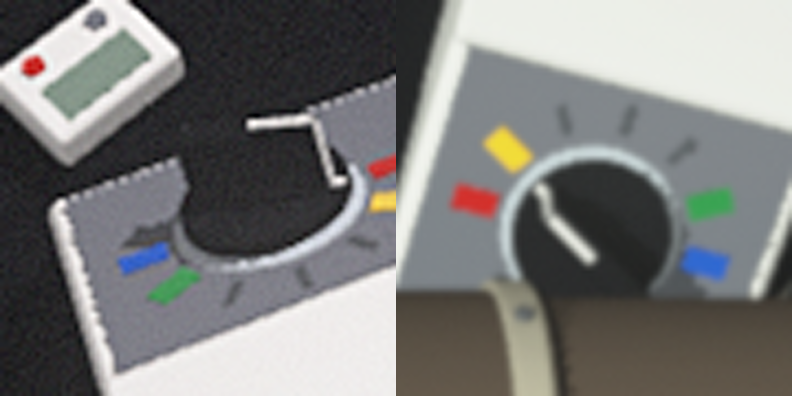

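View pics/full_top.png

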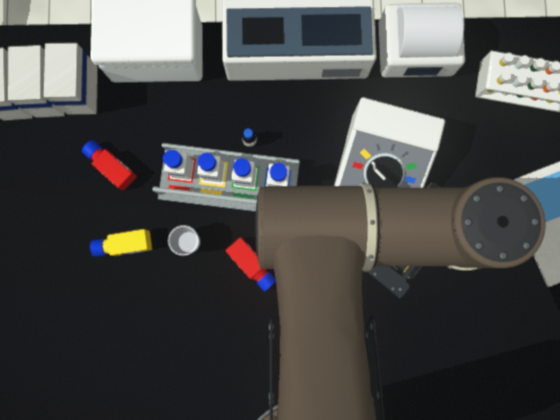

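Run:
```python
from h import *
print(np.abs(get_obs()['qvel']).max());print(close_job())
```

```text
0.7242069756121133
the job is handed in; nothing more can be done
None
```

The tipped bottle is upright and released on the yellow place, the selector points at yellow, and the job is handed in; no verdict came back. I pushed the bottle up with the jaws straddling its cap, squeezed it true, set it at the place's centre and let go. I then straddled the knob's grip bar and turned it from the straight-up idle mark (1.571) to yellow (0.524) before releasing it and moving clear.

My last checks:
- **Bottle:** it stands with its cap top at 0.132 m, the same as its neighbours. It sits about 3–4 mm from the yellow place's centre, against the 12 mm allowed.
- **Neighbours:** the three standing bottles measured within about 1 mm of where they started. The beaker and the dropper behind the lane look unmoved. I saw the timer and the dropper in front of the selector only in part at the end. My path kept clear of both and I saw no sign of contact.
- **Selector:** the bar reads 28–29.5° from depth, against 30° for yellow.
- **One reading disagreed:** in the top view the white-line centroid gave 21°. That line looks bent in the top picture, while the bar fit there and both scene readings (29.5° and 30°) agree with yellow, so I discounted it.
- **Arm:** it ended clear of everything at 10.7 s, with the external force reading below 1 N. During the turn it peaked at about 12 N.

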